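# Hold the yellow filter slide in the photometer's light path

## Robot

A 6-joint arm with a two-finger parallel gripper is mounted at the origin on a cart in front of the work surface, level with it; the furniture and walls round the work are solid. World frame = base frame: x ahead of the robot, y to its left, z up, the work surface at z = 0. Lengths are in m, angles in rad, forces in N, time in s.
With the tool pointing down it reaches from about 0.3 to 0.75 m from the base axis. Payload 8.5 kg.
Tool frame: the origin (TCP) lies midway between the tips of the shut fingers; the grasp point (between the pads) lies 19 mm behind it; z points along the fingers, y is the line along which they close (so a half turn about z gives the same grasp; the last joint's range is limited). The gripper opens to 88 mm and grips with 3 to 60 N. Pads are 18 mm wide; open, the fingers measure 123 mm over their backs; the gripper's body (75 mm by 187 mm) begins 45 mm behind the grasp point.
Start: joints at [1.066, 0.381, 1.297, -0, 1.464, -0.215], TCP at [0.157, 0.527, 0.206] pointing down, gripper open.
Joint ranges: [-3.11, 3.11], [-0.89, 2.33], [0.22, 2.48], [-1.42, 4.56], [0.17, 2.85], [-2.88, 2.88]. Speed limits (rad/s): [2.39, 2.39, 3.14, 3.14, 3.14, 3.14].

## Interface

Orientations are given as a rotation vector (axis times angle).
In Python, from cell import env gives the robot as it stands.
- The arm moves only by the shell command python3 -m inch 'ROWS' [FORCE]. ROWS is JSON, a list that holds one entry, the list of rows, each a list of 7 numbers: the turn, a rotation vector about the tool's x, y, z in degrees, then the shift along the tool's x, y, z in m, then the closure, from 0 (fully open) to 1 (shut). In form: [[[rx, ry, rz, tx, ty, tz, fingers], ...]]. A call has 1 to 12 rows; each row is the pose to reach, as a shift and turn from the pose commanded when the call began, along the tool's axes at that moment; what a row does not reach only later rows make up. A row lasts 1/10 s, in which the tool goes at most 50 mm and 8.59 degrees, less where a joint would pass 70% of its speed; a pose out of reach is approached as far as the arm can. A call with a gripper value outside its range is refused whole. The fingers move at their own pace and stop on an object; FORCE is the grip in N (left out, the last holds). Time passes only in rows, so rows that repeat a pose let the fingers close. It gives the time, the measured TCP pose, the force, the opening and the grip force at its end, in the units of the state.
- env.observe(): the state, without advancing time (a new reading comes with each control period).
- env.read_camera(name): name is "scene" or "top"; returns a dict with "frame" (400x640x3 uint8, blue, green, red), "range_z" (400x640 float32, m along the optical axis (not along the pixel's ray), 0 where there is no reading), "intrinsics" (3x3 intrinsics, pixels), "R" (3x3) and "t" (3): a world point X has camera coordinates R X + t. Camera axes: x right, y down, z forward; pixel columns grow to the right and rows downward; lengths in m; the calibration is good to about 2 mm. A picture is of the moment at which its call begins.
- env.sign_off(): hands the job in; it is judged then, once.
Trained networks look in a picture, given as the dict that the camera call returned (one of the last four; its "shot" number tells which), for a name from the list of things; names that differ only in an ending like _2 or _b are one class to them, and where a whole thing is asked for, a point or a joint stands for the part that bears it (a point fixed in the world has none). Each returns a list of dicts, best first, with "score" (0 to 1); they miss things now and then, are a little off and sometimes report something else, mostly with a low value. They report only what shows in the picture. A call takes as long as a camera call.
- env.silhouettes(picture, thing): "region" (400x640 bool, what is visible of it) and "rect" ([centre column, centre row, width, height] in pixels, round what is visible of it).
- env.place_of(picture, thing): "at" ([row, column] in pixels: a listed point, or the origin of a listed thing).
The state is a dict: "time_s": time; "q": joint angles; "qvel": joint speeds; "joint_torque": joint torques, N m; "ee_pos": TCP position; "tcp_rot": TCP orientation; "wrist_force": force on the tool from outside, world axes, zero at the start; "moment": the same for the moment, N m; "width": finger opening in m; "gripper_force": force on a finger pad.
Only numpy, scipy, OpenCV 4.12 (cv2) and the standard library are available. Lean on these libraries where they do the work, as an engineer would, in place of code of your own. Each camera call takes 0.05 s, during which the arm holds its last target. There are 200 camera calls.

## Task

On the photometer, first turn the black selector knob so that its white pointer clicks in at the yellow dot. Then lift the yellow filter slide out of the blue block, pass it upright down through the narrow slot in the photometer's top, and finish while still holding it there in the gripper, not pressed hard against the slot, with the black line on the slide level with the top of the slot: do not let go of it, and leave the other two slides standing in the block.

Things in the scene. Friction and masses are not known exactly. Their poses are not given: they have to be found in the camera images.
- photometer: filter photometer, fixed: a white and grey box 150 (x) x 220 (y) x 110 mm high with a flat top. Origin: centre of its underside; its front (with the display) faces -x. On top: the selector knob towards its +y side and the slot towards its -y side, 105 mm apart. It stands turned by up to 0.3 rad
- slot_mouth (a point): centre of the slot in the photometer's top, at the height of the top face (110 mm above the worktop); axes as the photometer's. The slot is 10 mm across (x) and 40 mm long (y), that is 2 mm more than the slide each way, with its upper edges bevelled (16 x 46 mm at the top face, narrowing to 10 x 40 mm 6 mm down); it runs 25 mm down through the top into a hollow chamber whose floor lies 95 mm below the top face
- selector (a joint): angle of the selector knob (rad), growing clockwise seen from above; -0.7 = white dot (left), 0 = green dot (middle, straight away from the front), +0.7 = yellow dot (right); stops at -0.72 and +0.72. It snaps by itself to the nearest of the three (the crests lie half-way, at -0.35 and +0.35) and needs about 0.06 N m. It starts at the white or the green dot, now and then balanced on the crest between the two
- selector_grip (a point): on the knob's axis (vertical), 20 mm above the photometer's top: the middle of its grip, a black bar 46 mm long, 11 mm thick and 24 mm high (from 7 to 31 mm above the top face) on a round skirt 52 mm across. Its x axis lies along the bar and points to the end with the white pointer; the dots lie on the top face 41 mm from the knob's axis
- rack: blue storage block, fixed, 60 (x) x 200 (y) x 42 mm high, turned by up to 0.3 rad; origin: centre of its underside. Three pockets in a row along its y, 60 mm apart, each 11 mm (x) by 41 mm (y) and 30 mm deep
- slide_yellow: yellow filter slide, loose: an aluminium plate 8 mm thick (its x), 38 mm wide (its y), 120 mm tall (its z), about 60 g, the same both ways round; the foot is slightly narrowed (6 x 34 mm over the lowest 4 mm); a yellow round window 35 mm above the foot, a black line right round it 70 mm above the foot, the top 36 mm painted yellow for gripping. Origin: centre of the foot. It stands upright in one of the three pockets of the blue block (which one varies)
- slide_yellow_line (a point): point on the yellow slide's axis at the height of its black line, 70 mm above the foot and 50 mm below the top
- slide_green: green filter slide, loose: an aluminium plate 8 mm thick (its x), 38 mm wide (its y), 120 mm tall (its z), about 60 g, the same both ways round; the foot is slightly narrowed (6 x 34 mm over the lowest 4 mm); a green round window 35 mm above the foot, a black line right round it 70 mm above the foot, the top 36 mm painted green for gripping. Origin: centre of the foot. It stands upright in one of the three pockets of the blue block (which one varies)
- slide_red: red filter slide, loose: an aluminium plate 8 mm thick (its x), 38 mm wide (its y), 120 mm tall (its z), about 60 g, the same both ways round; the foot is slightly narrowed (6 x 34 mm over the lowest 4 mm); a red round window 35 mm above the foot, a black line right round it 70 mm above the foot, the top 36 mm painted red for gripping. Origin: centre of the foot. It stands upright in one of the three pockets of the blue block (which one varies)

How it is judged:
By the outcome, as a careful person would: the job done as asked, in the order asked, and still so for the second after the job is handed in, while the arm keeps its last pose, push and grip.
It also fails if it takes over 58 s, if anything falls off the work surface, if the arm or the gripper's body presses on something with over 40 N, if the wrist force passes 120 N, or if a joint passes its speed limit or range.

## Working session

There is one attempt and no reset: what is moved stays moved. The work goes in short steps, Python scripts to look and compute and a shell command to move; the robot and the scene stay as the last step left them, time stands still between calls to the robot, and variables do not carry over. Pictures are saved under pics/ and viewed, at most 10 in all, crops included, and the job is handed in when it is done.

```bash
ls; mkdir -p pics
cat > h.py <<'E'
import numpy as np, cv2
from cell import env
from scipy.spatial.transform import Rotation as Rn
def world(p,uv,z=None):
    "pixel (col,row) -> world; by depth, or on plane z"
    K,R,t=map(np.array,(p["intrinsics"],p["R"],p["t"]))
    ray=np.linalg.inv(K)@np.array([uv[0],uv[1],1.0]); C=-R.T@t; d=R.T@ray
    if z is None: s=p["range_z"][int(round(uv[1])),int(round(uv[0]))]
    else: s=(z-C[2])/d[2]
    return C+s*d
def cloud(p,m):
    K,R,t=map(np.array,(p["intrinsics"],p["R"],p["t"]))
    v,u=np.nonzero(m&(p["range_z"]>0)); s=p["range_z"][v,u]
    return (np.linalg.inv(K)@np.vstack([u,v,np.ones_like(u)])*s).T@R-R.T@t
def pix(p,X):
    c=np.array(p["R"])@X+p["t"]; c=np.array(p["intrinsics"])@c; return c[:2]/c[2]
E
python3 - <<'E'
from h import *
for n in("top","scene"):
    p=env.read_camera(n); cv2.imwrite(f"pics/{n}0.png",p["frame"])
    print(n,-np.array(p["R"]).T@p["t"])
    for th in("photometer","slot_mouth","selector_grip","selector","rack","slide_yellow","slide_green","slide_red","slide_yellow_line"):
        try:
            a=env.place_of(p,th)[:1]; print(th,[(np.round(x["at"],1),round(x["score"],2)) for x in a], end=" ")
        except Exception as e: print(th,e)
        try:
            s=env.silhouettes(p,th)[:1]
            for x in s:
                c=cloud(p,x["region"]); print(np.round(x["rect"]),round(x["score"],2),np.round(np.median(c,0),3),c.max(0).round(3))
        except Exception as e: print(e)
s=env.observe(); print(s)
E
```

```text
pics
top [0.38946334 0.04122255 1.07620888]
photometer [(array([196.4, 385.5]), 0.94)] slot_mouth [(array([194.2, 413.8]), 0.91)] [392. 196.  94.  72.] 0.61 [ 0.544 -0.122  0.11 ] [ 0.665 -0.003  0.145]
selector_grip [(array([186.7, 375. ]), 0.74)] [374. 188.  18.  20.] 0.74 [ 0.558 -0.072  0.118] [ 0.582 -0.05   0.145]
selector it knows: photometer, rack, selector_grip, slide_green, slide_red, slide_yellow, slide_yellow_line, slot_mouth
[373. 191.  19.  20.] 0.8 [ 0.557 -0.072  0.118] [ 0.586 -0.05   0.145]
rack [(array([205.2, 254.9]), 0.9)] [254. 206.  74.  28.] 0.78 [0.525 0.237 0.042] [0.581 0.359 0.135]
slide_yellow [(array([207.5, 233.4]), 0.71)] [228. 204.  25.  12.] 0.47 [0.524 0.303 0.105] [0.544 0.341 0.137]
slide_green [(array([200.9, 277.7]), 0.63)] [274. 199.  18.  15.] 0.52 [0.538 0.187 0.108] [0.545 0.207 0.134]
slide_red [(array([205.3, 254.3]), 0.71)] slide_yellow_line [(array([203.2, 225.1]), 0.57)] [227. 206.  26.  12.] 0.64 [0.524 0.304 0.106] [0.546 0.327 0.137]
scene [ 0.16043283 -0.46385642  0.89225863]
photometer [(array([276.2, 369.8]), 0.72)] [379. 267. 124
[... 1029 characters left out ...]
37]
{'time_s': 1.8, 'q': array([ 1.06566940e+00,  3.80627228e-01,  1.29741297e+00, -1.79989821e-05,
        1.46360639e+00, -2.15283416e-01]), 'qvel': array([-1.54123456e-03,  5.52876385e-04, -8.77152259e-06,  1.33599486e-03,
       -8.42215607e-05, -5.46617599e-04]), 'joint_torque': array([ 2.61449912e-05, -4.37798095e+01, -2.24729812e+01,  7.13636982e-02,
        3.14278761e-02, -3.02191381e-05]), 'ee_pos': array([0.15717771, 0.52703752, 0.20632939]), 'tcp_rot': array([-4.53689796e-01, -3.10865819e+00,  8.91895275e-05]), 'wrist_force': array([ 0.33650738, -0.65181988,  0.18252729]), 'moment': array([-0.01233435,  0.01792034,  0.01944637]), 'gripper_force': 0.0, 'width': 0.0878303796707114}
```

```bash
cat > m.py <<'E'
from h import *
P={n:env.read_camera(n) for n in("top","scene")}
a=cv2.resize(P["top"]["frame"][150:250,200:460],(780,300),interpolation=cv2.INTER_CUBIC)
b=cv2.resize(P["scene"]["frame"][110:340,220:460][:, :],(312,299),interpolation=cv2.INTER_CUBIC)
k=cv2.resize(P["scene"]["frame"][195:275,320:440],(450,299),interpolation=cv2.INTER_CUBIC)
cv2.imwrite("pics/c1.png",np.vstack([a,cv2.copyMakeBorder(np.hstack([b,k]),0,0,0,780-762,0)]))
def rect(c):
    (x,y),(w,h),_=r=cv2.minAreaRect((c[:,:2]*1000).astype(np.float32)); q=cv2.boxPoints(r)/1000
    e=max([q[1]-q[0],q[2]-q[1]],key=np.linalg.norm); e=e*np.sign(e[1])
    return np.round([x/1000,y/1000,w,h,np.arctan2(-e[0],e[1])],4)  # yaw of y axis
for n,p in P.items():
    c=cloud(p,np.ones((400,640),bool)); 
    ph=c[(abs(c[:,2]-.11)<.004)&(c[:,1]<.08)&(c[:,0]>.4)&(c[:,0]<.75)&(c[:,1]>-.35)]
    rk=c[(abs(c[:,2]-.042)<.004)&(c[:,1]>.1)&(c[:,0]>.4)&(c[:,0]<.65)&(c[:,1]<.4)]
    kn=c[(c[:,2]>.130)&(c[:,2]<.15)&(c[:,1]<.03)&(c[:,0]>.4)&(c[:,0]<.75)&(c[:,1]>-.3)]
    print(n,"phot",rect(ph),"rack",rect(rk),"knob",rect(kn),kn[:,2].mean())
    for y in (.185,.243,.302):
        s=c[(c[:,2]>.11)&(c[:,2]<.15)&(abs(c[:,1]-y)<.03)&(abs(c[:,0]-.53)<.03)]; print(y,len(s),rect(s),s.mean(0).round(4))
E
python3 m.py
```

```text
top phot [ 5.505000e-01 -1.244000e-01  2.200862e+02  1.507183e+02 -1.661000e-01] rack [5.595000e-01 2.294000e-01 1.227756e+02 2.553767e+02 2.438000e-01] knob [ 0.5585 -0.075  11.1151 45.4779  1.401 ] 0.1396189894670454
0.185 73 [ 0.5405  0.1887  8.6826 38.4925  0.1084] [0.5397 0.1879 0.1281]
0.243 76 [ 0.5336  0.2478  8.485  37.4626  0.0999] [0.5328 0.2463 0.1276]
0.302 77 [ 0.5266  0.3073  8.4791 38.0893  0.1294] [0.5258 0.3059 0.128 ]
scene phot [ 5.514000e-01 -1.241000e-01  2.228236e+02  1.522646e+02 -1.675000e-01] rack [5.625000e-01 2.296000e-01 1.245402e+02 2.522559e+02 2.054000e-01] knob [ 0.5589 -0.0764 12.1529 46.9354  1.4028] 0.13882382673088767
0.185 119 [ 0.5406  0.1874  9.9908 41.9227  0.0966] [0.5398 0.1855 0.1255]
0.243 114 [ 0.5341  0.2474  9.5585 39.4804  0.1201] [0.5331 0.2447 0.1247]
0.302 105 [ 0.5271  0.3058  9.7067 39.1417  0.1146] [0.526  0.3037 0.1249]
```

View pics/c1.png

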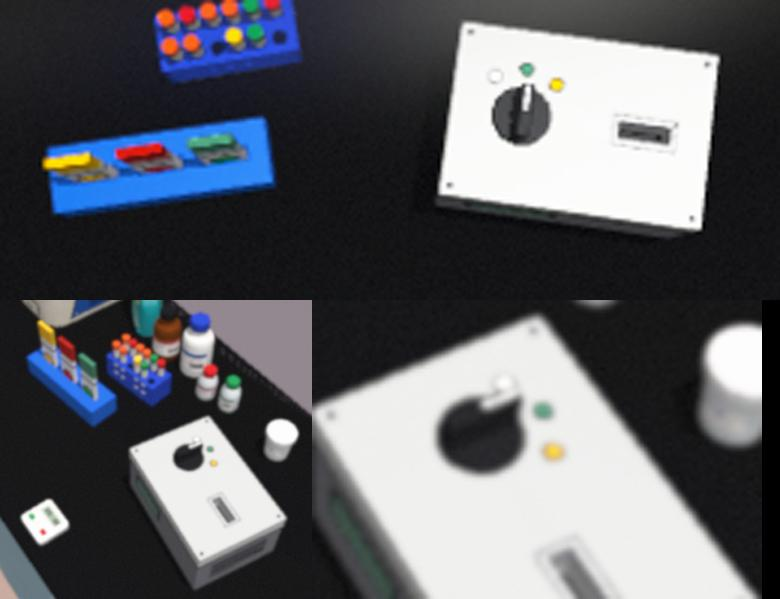

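The top view shows the photometer with the pointer at the green dot (knob at crop 521,115, green dot at 527,70). The yellow slide is in the left (+y) pocket at (70,160) and the slot is at (643,132). The fits agree with this: knob axis at about (0.5585, -0.0757), photometer yaw -0.167 and selector at about 0.

```bash
cat > go.py <<'E'
"go.py x y z yaw: turn (deg) and shift in tool axes to put TCP there, tool down, tool-y at yaw (mod pi)"
import sys; from h import *
x,y,z,yaw=map(float,sys.argv[1:5]); s=env.observe()
R0=Rn.from_rotvec(s["tcp_rot"]); best=None
for k in(0,np.pi,-np.pi):
    a=yaw+k; Y=np.array([np.cos(a),np.sin(a),0]); Z=np.array([0,0,-1.]); R=np.c_[np.cross(Y,Z),Y,Z]
    r=(R0.inv()*Rn.from_matrix(R)).as_rotvec(True)
    if best is None or np.linalg.norm(r)<np.linalg.norm(best): best=r
print("turn",best.round(2),"shift",R0.inv().apply(np.array([x,y,z])-s["ee_pos"]).round(4),"t",round(s["time_s"],2),"pos",s["ee_pos"].round(4),"q",s["q"].round(2),"F",s["wrist_force"].round(1),"M",s["moment"].round(2),"w",round(s["width"],4))
E
python3 go.py .5585 -.0757 .2 1.403
python3 - <<'E'
from h import *
yaw=-.167; ex=np.array([np.cos(yaw),np.sin(yaw)]); ey=np.array([-ex[1],ex[0]])
for n in("top","scene"):
    p=env.read_camera(n); c=cloud(p,np.ones((400,640),bool)); d=c[:,:2]-[.551,-.1243]
    u=d@ex; v=d@ey; m=(c[:,2]<.104)&(abs(u)<.05)&(abs(v)<.09)
    print(n,m.sum(),np.c_[u,v][m].min(0),np.c_[u,v][m].max(0),c[m].mean(0))
    a=env.place_of(p,"slot_mouth")[0]["at"]; print(world(p,a[::-1],.11))
k=np.array([.5585,-.0757]);print(k-.105*ey)
E
```

```text
turn [-0.    0.   -6.99] shift [-0.5568 -0.4629  0.0064] t 1.9 pos [0.1572 0.527  0.2063] q [ 1.07  0.38  1.3  -0.    1.46 -0.22] F [ 0.5 -0.5  0.1] M [-0.   -0.04  0.05] w 0.0883
top 64 [-0.04661669 -0.0760246 ] [ 0.00696046 -0.03754723] [ 0.54273553 -0.18182004  0.09063958]
[ 0.53757411 -0.18240877  0.11      ]
scene 86 [-0.00457469 -0.072147  ] [ 0.0067612  -0.03412227] [ 0.54701103 -0.17502689  0.0935061 ]
[ 0.53019974 -0.18154895  0.11      ]
[ 0.54104639 -0.17923923]
```

```bash
R='[0,0,-7,-0.557,-0.463,0.006,0]'; python3 -m inch '[[[0,0,-7,-0.557,-0.463,0.006,0],[0,0,-7,-0.557,-0.463,0.006,0],[0,0,-7,-0.557,-0.463,0.006,0],[0,0,-7,-0.557,-0.463,0.006,0],[0,0,-7,-0.557,-0.463,0.006,0],[0,0,-7,-0.557,-0.463,0.006,0],[0,0,-7,-0.557,-0.463,0.006,0],[0,0,-7,-0.557,-0.463,0.006,0],[0,0,-7,-0.557,-0.463,0.006,0],[0,0,-7,-0.557,-0.463,0.006,0],[0,0,-7,-0.557,-0.463,0.006,0],[0,0,-7,-0.557,-0.463,0.006,0]]]'; python3 go.py .5585 -.0757 .121 1.403
```

```text
time_s: 3.3
ee_pos: [0.4906, 0.0256, 0.2015]
tcp_rot: [0.264, 3.13, 0.0]
wrist_force: [0.8, 0.5, -0.2]
width: 0.0882
gripper_force: 0.0
turn [ 0.01  0.03 -0.01] shift [-0.0839 -0.0885  0.0806] t 3.3 pos [0.4906 0.0256 0.2015] q [-0.19  0.28  1.46  0.    1.4  -1.59] F [ 0.8  0.5 -0.2] M [0.01 0.   0.04] w 0.0882
```

```bash
python3 -m inch '[[[0,0,0,-0.084,-0.0885,0.02,0],[0,0,0,-0.084,-0.0885,0.02,0],[0,0,0,-0.084,-0.0885,0.02,0],[0,0,0,-0.084,-0.0885,0.02,0.3],[0,0,0,-0.084,-0.0885,0.05,0.5],[0,0,0,-0.084,-0.0885,0.08,0.5],[0,0,0,-0.084,-0.0885,0.08,0.5],[0,0,0,-0.084,-0.0885,0.08,0.5]]]'; python3 go.py .5585 -.0757 .121 1.403; python3 m.py | grep -E "top|scene"
```

```text
time_s: 4.1
ee_pos: [0.5578, -0.073, 0.1224]
tcp_rot: [0.262, 3.13, -0.0]
wrist_force: [-0.1, 0.4, -0.4]
width: 0.0502
gripper_force: 0.0
turn [0.   0.02 0.05] shift [-0.0012 -0.0026  0.0014] t 4.1 pos [ 0.5578 -0.073   0.1224] q [-0.34  0.48  1.4   0.    1.27 -1.74] F [-0.1  0.4 -0.4] M [0.03 0.04 0.07] w 0.0502
top phot [ 5.469000e-01 -1.410000e-01  1.866820e+02  1.494602e+02 -1.593000e-01] rack [5.640000e-01 2.326000e-01 1.167600e+02 2.396113e+02 1.207000e-01] knob [ 0.  0.  0.  0. -0.] nan
scene phot [ 5.509000e-01 -1.241000e-01  2.222099e+02  1.516938e+02 -1.643000e-01] rack [5.673000e-01 2.318000e-01 1.248166e+02 2.424559e+02 1.151000e-01] knob [ 0.5477 -0.0737 11.7096 25.2159  1.4403] 0.1386920387710107m.py:16: RuntimeWarning: Mean of empty slice.
  print(n,"phot",rect(ph),"rack",rect(rk),"knob",rect(kn),kn[:,2].mean())
  ret = ret.dtype.type(ret / rcount)
```

View pics/c1.png

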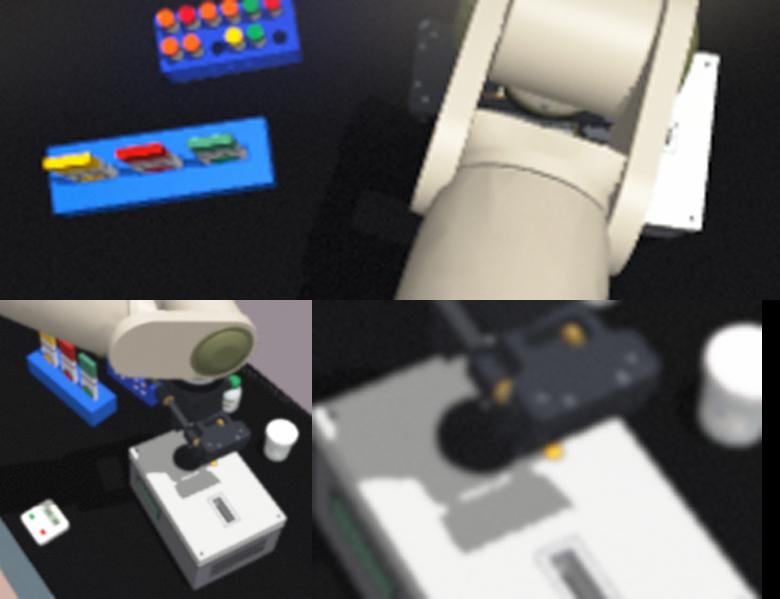

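The gripper is over the knob, astride the bar, and clear of the top face. I'll correct 2.6 mm, then close.

```bash
python3 -m inch '[[[0,0,0,-0.001,-0.0026,0.001,0.5],[0,0,0,-0.001,-0.0026,0.001,0.5],[0,0,0,-0.001,-0.0026,0.001,1],[0,0,0,-0.001,-0.0026,0.001,1],[0,0,0,-0.001,-0.0026,0.001,1],[0,0,0,-0.001,-0.0026,0.001,1],[0,0,0,-0.001,-0.0026,0.001,1],[0,0,0,-0.001,-0.0026,0.001,1]]]' 25; python3 go.py .5585 -.0757 .121 1.403
```

```text
time_s: 5.0
ee_pos: [0.5583, -0.0763, 0.1203]
tcp_rot: [-0.263, -3.13, -0.0]
wrist_force: [0.1, 0.5, 0.3]
width: 0.0005
gripper_force: 0.0
turn [ 0.   -0.    0.01] shift [-0.0001  0.0006 -0.0007] t 5.0 pos [ 0.5583 -0.0763  0.1203] q [-0.35  0.48  1.4   0.    1.26 -1.75] F [0.1 0.5 0.3] M [0.06 0.02 0.05] w 0.0005
```

Run:
```python
from h import *
s=env.read_camera("scene"); print(np.array(s["R"]).round(2), s["intrinsics"])
print([pix(s,np.array(X)) for X in([.5583,-.0763,.1203],[.5585,-.0757,.141])])
print(env.observe())
a=cv2.resize(s["frame"][170:270,310:430],(720,600),interpolation=cv2.INTER_CUBIC); cv2.imwrite("pics/c2.png",a)
```

```text
[[ 0.8  -0.59 -0.  ]
 [-0.46 -0.62 -0.63]
 [ 0.37  0.51 -0.77]] [[456.03724291   0.         321.16193105]
 [  0.         456.03724291 198.75309487]
 [  0.           0.           1.        ]]
[array([365.01158733, 229.24293492]), array([365.63891587, 223.10417265])]
{'time_s': 5.05, 'q': array([-3.45910870e-01,  4.79212415e-01,  1.39749444e+00,  3.44839884e-05,
        1.26490372e+00, -1.74911218e+00]), 'qvel': array([ 0.00013689,  0.00056216,  0.00058291,  0.00050311, -0.00103986,
        0.00012686]), 'joint_torque': array([ 5.79974330e-04, -4.65950418e+01, -2.01476938e+01, -2.71420501e-02,
        7.37959030e-02, -1.65608429e-05]), 'ee_pos': array([ 0.55833165, -0.07631554,  0.12036066]), 'tcp_rot': array([-2.62965163e-01, -3.13055882e+00, -5.71812474e-05]), 'wrist_force': array([0.61322661, 0.00850515, 0.27823502]), 'moment': array([ 0.01104838,  0.01398094, -0.03167313]), 'gripper_force': 0.0, 'width': 0.0003626418094872497}
```

View pics/c2.png

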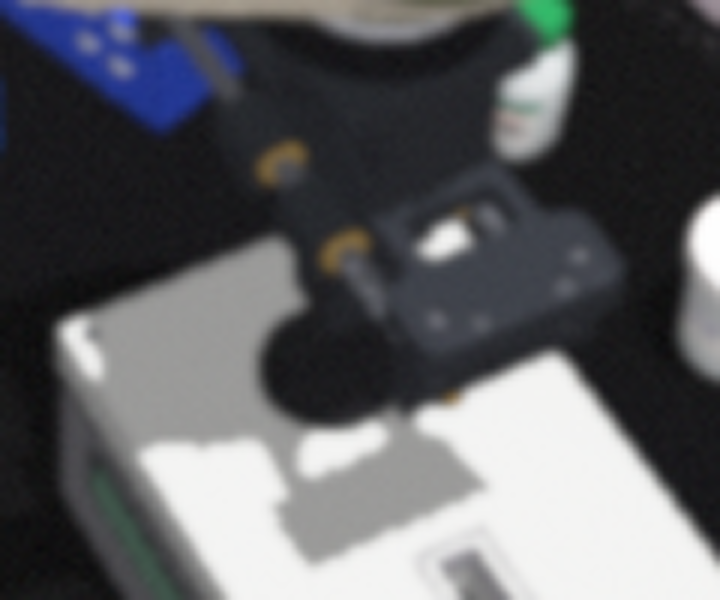

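Run:
```python
from h import *
s=env.read_camera("scene"); c=cloud(s,np.ones((400,640),bool)).reshape(-1,3)
m=(c[:,2]>.115)&(c[:,2]<.25)&(abs(c[:,0]-.56)<.12)&(abs(c[:,1]+.076)<.15); c=c[m]
for z in np.arange(.115,.25,.01):
    d=c[(c[:,2]>=z)&(c[:,2]<z+.01)]
    if len(d): print(z.round(3),len(d),d[:,:2].min(0).round(3),d[:,:2].max(0).round(3),np.median(d,0).round(3))
K,R,t=map(np.array,(s["intrinsics"],s["R"],s["t"]))
Z=np.full((400,640),np.nan)
v,u=np.nonzero(s["range_z"]>0); w=(np.linalg.inv(K)@np.vstack([u,v,np.ones_like(u)])*s["range_z"][v,u]).T@R-R.T@t
Z[v,u]=w[:,2]; print((Z[200:245:3,345:412:3]*1000).round())
```

```text
0.115 220 [ 0.533 -0.185] [ 0.588 -0.049] [ 0.554 -0.084  0.118]
0.125 49 [ 0.535 -0.084] [ 0.577 -0.068] [ 0.553 -0.08   0.13 ]
0.135 71 [ 0.535 -0.083] [ 0.572 -0.066] [ 0.546 -0.077  0.14 ]
0.145 4 [ 0.548 -0.082] [ 0.551 -0.066] [ 0.55  -0.073  0.153]
0.155 34 [ 0.545 -0.091] [ 0.561 -0.061] [ 0.55  -0.08   0.162]
0.165 26 [ 0.544 -0.091] [ 0.555 -0.066] [ 0.549 -0.088  0.169]
0.175 20 [ 0.545 -0.094] [ 0.563 -0.078] [ 0.547 -0.09   0.181]
0.185 10 [ 0.544 -0.093] [ 0.561 -0.085] [ 0.546 -0.091  0.189]
0.205 5 [ 0.544 -0.106] [0.566 0.004] [ 0.561 -0.103  0.214]
0.215 137 [ 0.51  -0.166] [0.575 0.01 ] [ 0.54  -0.152  0.222]
0.225 295 [ 0.51  -0.167] [0.577 0.009] [ 0.534 -0.094  0.232]
0.235 311 [ 0.51  -0.171] [0.588 0.006] [ 0.531 -0.086  0.24 ]
0.245 33 [ 0.509 -0.173] [ 0.575 -0.021] [ 0.537 -0.161  0.248]
[[ -0.  -0. 225. 223. 232. 241. 242. 255. 263. 269. 270. 267. 260. 261.
  258. 259. 261. 258.  -4.  -1.   2.   2.   2.]
 [ -1.   1.   4.   1. 238. 240. 240. 240. 257. 265. 261. 259. 261. 259.
  255. 250. 256. 260.   3.  -1.  -4.   1.   1.]
 [  3.   3.  -0.   1. 232. 241. 24
[... 826 characters left out ...]
. 140. 139. 139. 133. 128. 126. 120. 255. 262. 260.
  258. 255. 251. 244. 227. 222. 218.  -1.   1.]
 [109. 110. 110. 117. 137. 131. 126. 123. 118. 120. 119. 248. 252. 253.
  247. 242. 226. 223. 108. 111.   5.   1.   2.]
 [112. 108. 113. 116. 124. 122. 117. 117. 120. 117. 119. 238. 244. 230.
  226. 221. 110. 112. 113. 110. 109.   3.   0.]
 [111. 107. 110. 110. 117. 119. 117. 118. 115. 118. 222. 228. 221. 220.
  110. 110. 109. 108. 110. 109. 110. 110.   1.]
 [111. 109. 110. 111. 111. 116. 117. 117. 115. 115. 111. 112. 107. 108.
  111. 113. 111. 112. 112. 111. 112. 110.   3.]
 [111. 108. 110. 110. 112. 114. 109. 112. 110. 110. 112. 108. 110. 112.
  111. 110. 109. 110. 109. 110. 109. 111. 110.]]
```

Finger points show at z ≈ 0.153 and above, and the body's underside is at 0.215, not the 0.184 expected. So the fingers shut about 10 mm above the bar, and the tool really sits about 30 mm higher than reported. I'll open, descend part of the way, and check against the camera.

```bash
cat > tip.py <<'E'
from h import *
s=env.observe(); p=s["ee_pos"]; print("state",p.round(4),round(s["width"],4))
for n in("scene","top"):
    c=cloud(env.read_camera(n),np.ones((400,640),bool)); c=c[(np.linalg.norm(c[:,:2]-p[:2],axis=1)<.12)&(c[:,2]>p[2]-.02)&(c[:,2]<p[2]+.16)]
    for z in np.arange(p[2]-.02,p[2]+.16,.008):
        d=c[(c[:,2]>=z)&(c[:,2]<z+.008)]
        if len(d): print(n,z.round(3),len(d),d[:,:2].min(0).round(3),d[:,:2].max(0).round(3))
E
python3 -m inch '[[[0,0,0,0,0,0,0.5],[0,0,0,0,0,0,0.5],[0,0,0,0,0,0,0.5],[0,0,0,0,0,0.008,0.5],[0,0,0,0,0,0.016,0.5],[0,0,0,0,0,0.02,0.5],[0,0,0,0,0,0.02,0.5],[0,0,0,0,0,0.02,0.5]]]'; python3 tip.py
```

```text
time_s: 5.9
ee_pos: [0.5584, -0.0764, 0.1003]
tcp_rot: [-0.263, -3.13, -0.0]
wrist_force: [0.0, -0.2, -0.2]
width: 0.0439
gripper_force: 0.0
state [ 0.5584 -0.0764  0.1003] 0.0439
scene 0.08 108 [ 0.469 -0.192] [ 0.551 -0.004]
scene 0.088 111 [ 0.47  -0.194] [ 0.55  -0.004]
scene 0.096 122 [ 0.47  -0.196] [ 0.551 -0.003]
scene 0.104 3379 [ 0.47  -0.196] [ 0.627 -0.003]
scene 0.112 359 [ 0.472 -0.193] [ 0.623 -0.009]
scene 0.12 25 [ 0.536 -0.091] [ 0.557 -0.053]
scene 0.128 36 [ 0.535 -0.105] [ 0.564 -0.044]
scene 0.136 77 [ 0.537 -0.111] [ 0.564 -0.04 ]
scene 0.144 34 [ 0.541 -0.112] [ 0.561 -0.039]
scene 0.152 37 [ 0.541 -0.113] [ 0.571 -0.039]
scene 0.16 22 [ 0.541 -0.112] [ 0.567 -0.038]
scene 0.168 12 [ 0.541 -0.112] [ 0.566 -0.037]
scene 0.176 10 [ 0.56  -0.055] [ 0.564 -0.045]
scene 0.184 4 [ 0.556 -0.046] [ 0.559 -0.046]
scene 0.192 33 [ 0.511 -0.166] [0.577 0.01 ]
scene 0.2 145 [ 0.51  -0.167] [0.576 0.012]
scene 0.208 231 [ 0.51  -0.165] [0.573 0.013]
scene 0.216 307 [ 0.51  -0.172] [ 0.586 -0.002]
scene 0.224 108 [ 0.509 -0.173] [ 0.576 -0.016]
scene 0.232 688 [ 0.509 -0.174] [ 0.58 -0.02]
scene 0.24 331 [ 0.51  -0.172] [ 0.577 -0.031]
scene 0.248 92 [ 0.531 -0.119] [ 0.571 -0.056]
scene 0.256 31 [ 0.532 -0.121] [ 0.571 -0.101]
top 0.104 7 [ 0.532 -0.146] [ 0.631 -0.024]
top 0.176 4 [ 0.56  -0.052] [ 0.568 -0.052]
top 0.2 1 [0.537 0.01 ] [0.537 0.01 ]
top 0.208 15 [ 0.524 -0.129] [0.537 0.012]
top 0.216 64 [ 0.518 -0.126] [0.597 0.012]
top 0.224 9 [ 0.538 -0.048] [0.551 0.019]
top 0.232 291 [ 0.526 -0.124] [0.605 0.019]
top 0.24 122 [ 0.528 -0.119] [0.604 0.019]
```

```bash
python3 -m inch '[[[0,0,0,0,0,0.004,0.5],[0,0,0,0,0,0.008,0.5],[0,0,0,0,0,0.008,0.5],[0,0,0,0,0,0.008,1],[0,0,0,0,0,0.008,1],[0,0,0,0,0,0.008,1],[0,0,0,0,0,0.008,1],[0,0,0,0,0,0.008,1]]]' 25; python3 go.py .5585 -.0757 .092 1.403
```

```text
time_s: 6.8
ee_pos: [0.5586, -0.0752, 0.0925]
tcp_rot: [0.263, 3.13, 0.004]
wrist_force: [2.0, 7.8, 0.4]
width: 0.0107
gripper_force: 25.0
turn [0.13 0.02 0.01] shift [ 0.     -0.0005  0.0005] t 6.8 pos [ 0.5586 -0.0752  0.0925] q [-0.35  0.51  1.43  0.    1.2  -1.75] F [2.  7.8 0.4] M [ 1.15 -0.29 -0.06] w 0.0107
```

```bash
python3 -m inch '[[[0,0,8,0,0.001,0,1],[0,0,16,0,0.001,0,1],[0,0,24,0,0.001,0,1],[0,0,32,0,0.001,0,1],[0,0,40,0,0.001,0,1],[0,0,40,0,0.001,0,1],[0,0,40,0,0.001,0,1],[0,0,40,0,0.001,0,1]]]'; python3 go.py .5585 -.0757 .092 0.703
```

```text
time_s: 7.6
ee_pos: [0.5588, -0.0748, 0.0925]
tcp_rot: [1.311, 2.854, 0.002]
wrist_force: [1.6, 5.0, 0.0]
width: 0.0109
gripper_force: 25.0
turn [ 0.07 -0.01  0.37] shift [-0.0005 -0.0008  0.0005] t 7.6 pos [ 0.5588 -0.0748  0.0925] q [-0.34  0.51  1.43  0.    1.2  -1.05] F [1.6 5.  0. ] M [ 0.74 -0.35  0.  ] w 0.0109
```

```bash
python3 -m inch '[[[0,0,0,0,0,0,0],[0,0,0,0,0,0,0],[0,0,0,0,0,0,0],[0,0,0,0,0,-0.03,0],[0,0,0,0,0,-0.08,0],[0,0,0,0,0,-0.12,0],[0,0,0,0,0,-0.12,0],[0,0,0,0,0,-0.12,0]]]'; python3 go.py .5265 .3065 .2 0.115
```

```text
time_s: 8.4
ee_pos: [0.5584, -0.0755, 0.2126]
tcp_rot: [1.317, 2.851, -0.0]
wrist_force: [0.2, -0.1, -0.3]
width: 0.0724
gripper_force: 0.0
turn [3.000e-02 5.000e-02 3.383e+01] shift [0.3115 0.2234 0.0123] t 8.4 pos [ 0.5584 -0.0755  0.2126] q [-0.34  0.4   1.25 -0.    1.49 -1.05] F [ 0.2 -0.1 -0.3] M [-0.05  0.04 -0.01] w 0.0724
```

```bash
python3 -m inch '[[[0,0,34,0.3115,0.2235,0.012,0],[0,0,34,0.3115,0.2235,0.012,0],[0,0,34,0.3115,0.2235,0.012,0],[0,0,34,0.3115,0.2235,0.012,0],[0,0,34,0.3115,0.2235,0.012,0],[0,0,34,0.3115,0.2235,0.012,0],[0,0,34,0.3115,0.2235,0.012,0],[0,0,34,0.3115,0.2235,0.012,0],[0,0,34,0.3115,0.2235,0.012,0],[0,0,34,0.3115,0.2235,0.012,0],[0,0,34,0.3115,0.2235,0.012,0]]]'; python3 go.py .5265 .3065 .1 0.115; python3 m.py 2>&1| grep -E "top|scene"; python3 tip.py | grep scene
```

```text
time_s: 9.5
ee_pos: [0.5268, 0.3056, 0.1993]
tcp_rot: [-2.095, -2.341, 0.003]
wrist_force: [0.6, -1.1, 0.3]
width: 0.0883
gripper_force: 0.0
turn [-0.11  0.05 -0.24] shift [ 0.001  -0.      0.0993] t 9.5 pos [0.5268 0.3056 0.1993] q [ 0.33  0.49  1.13 -0.    1.52  0.22] F [ 0.6 -1.1  0.3] M [-0.07  0.1   0.03] w 0.0883
top phot [ 5.504000e-01 -1.243000e-01  2.199726e+02  1.508819e+02 -1.660000e-01] rack [5.607000e-01 2.249000e-01 1.237563e+02 2.455400e+02 2.391000e-01] knob [ 0.558  -0.0745 10.9171 45.5908  0.7112] 0.1400199410381587
scene phot [ 5.510000e-01 -1.246000e-01  2.225663e+02  1.517472e+02 -1.651000e-01] rack [5.647000e-01 2.308000e-01 1.253510e+02 2.516893e+02 1.828000e-01] knob [ 0.5591 -0.076  13.3147 45.9616  0.7499] 0.138978017281841
scene 0.228 14 [0.475 0.289] [0.581 0.317]
scene 0.236 55 [0.469 0.287] [0.584 0.321]
scene 0.244 51 [0.467 0.288] [0.586 0.316]
scene 0.252 65 [0.466 0.288] [0.586 0.318]
scene 0.26 54 [0.466 0.288] [0.589 0.32 ]
scene 0.268 57 [0.466 0.287] [0.588 0.319]
scene 0.276 55 [0.467 0.287] [0.588 0.32 ]
scene 0.284 13 [0.578 0.3  ] [0.59  0.323]
scene 0.292 37 [0.44  0.262] [0.611 0.324]
scene 0.3 149 [0.438 0.261] [0.613 0.33 ]
scene 0.308 303 [0.438 0.26 ] [0.616 0.332]
scene 0.316 258 [0.432 0.26 ] [0.62  0.328]
scene 0.324 210 [0.431 0.259] [0.622 0.33 ]
scene 0.332 821 [0.431 0.26 ] [0.623 0.348]
scene 0.34 318 [0.432 0.261] [0.618 0.346]
scene 0.348 141 [0.485 0.278] [0.546 0.32 ]
scene 0.356 47 [0.485 0.281] [0.545 0.319]
```

View pics/c1.png

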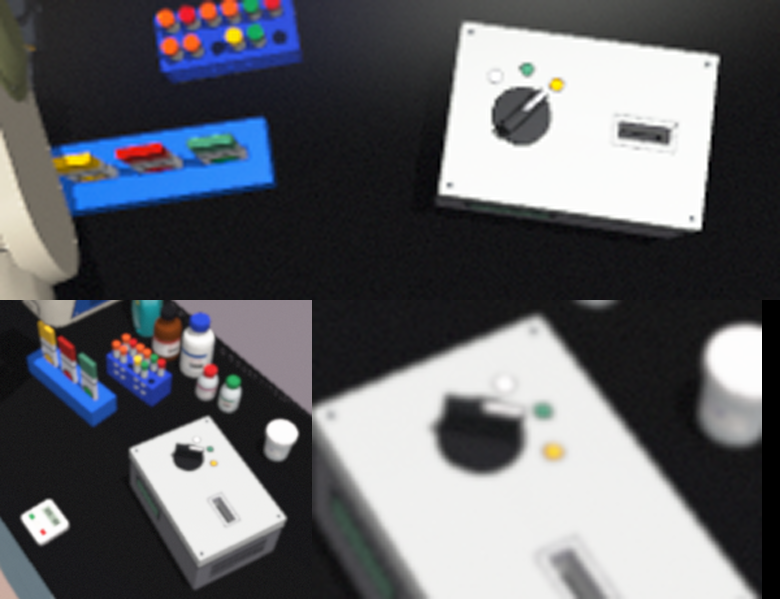

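The white pointer is at the yellow dot (crop 548,93, against the dot at 557,85), and the fit puts the selector at about 0.69. The finger tips really are about 30 mm above the reported TCP. Next I'll lower onto the yellow slide.

```bash
python3 -m inch '[[[0,0,0,0.001,0,0.04,0],[0,0,0,0.001,0,0.08,0],[0,0,0,0.001,0,0.11,0],[0,0,0,0.001,0,0.13,0],[0,0,0,0.001,0,0.13,0],[0,0,0,0.001,0,0.13,1],[0,0,0,0.001,0,0.13,1],[0,0,0,0.001,0,0.13,1],[0,0,0,0.001,0,0.13,1],[0,0,0,0.001,0,0.13,1],[0,0,0,0.001,0,0.13,1],[0,0,0,0.001,0,0.13,1]]]' 30; python3 go.py .5265 .3065 .07 0.115
```

```text
time_s: 10.9
ee_pos: [0.5267, 0.3078, 0.0704]
tcp_rot: [2.094, 2.342, 0.0]
wrist_force: [-0.3, 0.7, -0.7]
width: 0.0343
gripper_force: 0.0
turn [ 0.01 -0.   -0.19] shift [-0.0012 -0.0004  0.0004] t 10.9 pos [0.5267 0.3078 0.0704] q [ 0.33  0.61  1.32 -0.    1.21  0.22] F [-0.3  0.7 -0.7] M [-0.06  0.06  0.03] w 0.0343
```

```bash
python3 -m inch '[[[0,0,0,0,0,0,1],[0,0,0,0,0,0,1],[0,0,0,0,0,0,1],[0,0,0,0,0,0,1],[0,0,0,0,0,0,1],[0,0,0,0,0,0,1]]]' ; python3 go.py .5265 .3065 .07 0.115
```

```text
time_s: 11.5
ee_pos: [0.5267, 0.3077, 0.0704]
tcp_rot: [2.094, 2.342, -0.0]
wrist_force: [-0.1, -0.1, -0.1]
width: 0.008
gripper_force: 30.0
turn [ 0.    0.   -0.19] shift [-0.0012 -0.0004  0.0004] t 11.5 pos [0.5267 0.3077 0.0704] q [ 0.33  0.61  1.32 -0.    1.21  0.22] F [-0.1 -0.1 -0.1] M [-0.1   0.02 -0.02] w 0.008
```

```bash
python3 -m inch '[[[0,0,0,0,0,-0.01,1],[0,0,0,0,0,-0.02,1],[0,0,0,0,0,-0.035,1],[0,0,0,0,0,-0.06,1],[0,0,0,0,0,-0.1,1],[0,0,0,0,0,-0.15,1],[0,0,0,0,0,-0.15,1],[0,0,0,0,0,-0.15,1]]]' ; python3 go.py .541 -.1792 .22 -.166
```

```text
time_s: 12.3
ee_pos: [0.5268, 0.3078, 0.2219]
tcp_rot: [2.093, 2.341, 0.004]
wrist_force: [-0.1, 0.1, -1.0]
width: 0.0078
gripper_force: 30.0
turn [ 0.15 -0.06 15.91] shift [-0.4855 -0.0402  0.0015] t 12.3 pos [0.5268 0.3078 0.2219] q [ 0.33  0.48  1.09 -0.    1.57  0.22] F [-0.1  0.1 -1. ] M [-0.14  0.02  0.01] w 0.0078
```

```bash
python3 -m inch '[[[0,0,16,-0.4855,-0.04,0,1],[0,0,16,-0.4855,-0.04,0,1],[0,0,16,-0.4855,-0.04,0,1],[0,0,16,-0.4855,-0.04,0,1],[0,0,16,-0.4855,-0.04,0,1],[0,0,16,-0.4855,-0.04,0,1],[0,0,16,-0.4855,-0.04,0,1],[0,0,16,-0.4855,-0.04,0,1],[0,0,16,-0.4855,-0.04,0,1],[0,0,16,-0.4855,-0.04,0,1],[0,0,16,-0.4855,-0.04,0,1],[0,0,16,-0.4855,-0.04,0,1]]]'; python3 -m inch '[[[0,0,0,0,0,0,1],[0,0,0,0,0,0,1],[0,0,0,0,0,0,1]]]' ; python3 go.py .541 -.1792 .22 -.166
cat > sl.py <<'E'
from h import *
yaw=-.166; ex=np.array([np.cos(yaw),np.sin(yaw)]); ey=np.array([-ex[1],ex[0]])
s=env.observe(); p=s["ee_pos"]; f=p[2]+.03-.087; print("foot z est",round(f,4))
im=[]
for n in("scene","top"):
    q=env.read_camera(n); c=cloud(q,np.ones((400,640),bool)); d=(c[:,:2]-p[:2]); u=d@ex; v=d@ey
    for z in np.arange(f-.01,f+.1,.01):
        m=(c[:,2]>=max(z,.114))&(c[:,2]<z+.01)&(abs(u)<.02)&(abs(v)<.04)
        if m.sum(): print(n,z.round(3),m.sum(),"u",u[m].min().round(4),np.median(u[m]).round(4),"v",v[m].min().round(4),v[m].max().round(4))
    x=pix(q,np.array([*p[:2],f+.03])); x=x.astype(int)
    im.append(cv2.resize(q["frame"][x[1]-40:x[1]+40,x[0]-40:x[0]+40],(390,390),interpolation=cv2.INTER_CUBIC))
cv2.imwrite("pics/s.png",np.hstack(im))
E
python3 sl.py
```

```text
time_s: 13.5
ee_pos: [0.5404, -0.1792, 0.219]
tcp_rot: [-2.399, -2.024, 0.001]
wrist_force: [-0.3, 0.2, -1.5]
width: 0.0076
gripper_force: 30.0
time_s: 13.8
ee_pos: [0.5411, -0.1782, 0.2205]
tcp_rot: [2.398, 2.03, 0.0]
wrist_force: [-0.1, 0.0, -0.8]
width: 0.0076
gripper_force: 30.0
turn [ 0. -0. -0.] shift [-0.0011  0.      0.0005] t 13.8 pos [ 0.5411 -0.1782  0.2205] q [-0.53  0.41  1.21  0.    1.52 -0.36] F [-0.1  0.  -0.8] M [-0.08  0.11 -0.03] w 0.0076
foot z est 0.1635
scene 0.153 4 u -0.0027 -0.0024 v -0.0155 0.0171
scene 0.163 32 u -0.0044 -0.0035 v -0.0189 0.0182
scene 0.173 49 u -0.0049 -0.0036 v -0.0196 0.0169
scene 0.183 53 u -0.0054 -0.0039 v -0.0194 0.0183
scene 0.193 52 u -0.0054 -0.0039 v -0.0193 0.0189
scene 0.203 59 u -0.0054 -0.0038 v -0.0198 0.0176
scene 0.213 57 u -0.0053 -0.0039 v -0.0194 0.0188
scene 0.223 50 u -0.0052 -0.0039 v -0.0196 0.0175
scene 0.233 33 u -0.0052 -0.0039 v -0.0199 -0.0035
scene 0.243 27 u -0.0056 -0.0039 v -0.0198 -0.0049
scene 0.253 64 u -0.0185 -0.0047 v -0.0195 0.0086
scene 0.263 75 u -0.0195 -0.0057 v -0.0198 0.0084
```

View pics/s.png

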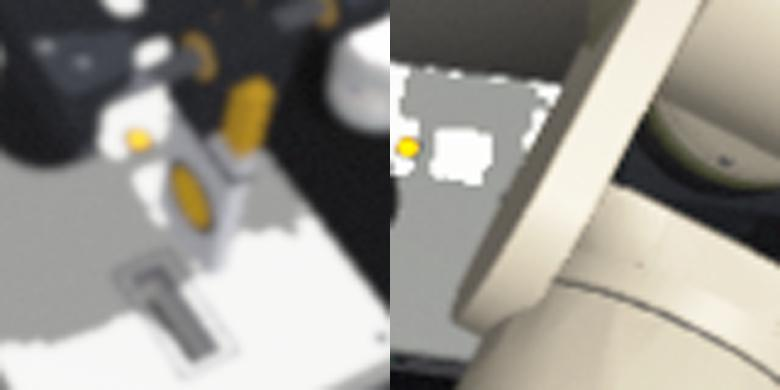

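The slide hangs upright (front face at a constant -3.9 mm, so it is centred on the TCP), just above the slot at left-picture (180,305). I'll locate the slot precisely by rectifying the unshadowed first pictures onto the top plane.

Run:
```python
from h import *
yaw=-.166; ex=np.array([np.cos(yaw),np.sin(yaw)]); ey=np.array([-ex[1],ex[0]]); o=np.array([.5415,-.1793])
out=[]
for n in("scene","top"):
    q=env.read_camera(n); im=cv2.imread(f"pics/{n}0.png")
    src=np.float32([[0,0],[400,0],[400,400],[0,400]])  # 0.2mm/px: col=v, row=u, centre 200
    dst=np.float32([pix(q,np.array([*(o+(r-200)*2e-4*ex+(c-200)*2e-4*ey),.11])) for c,r in src])
    H=cv2.getPerspectiveTransform(dst,src); w=cv2.warpPerspective(im,H,(400,400),flags=cv2.INTER_CUBIC); out.append(w)
    g=w.astype(float).mean(2)
    print(n,"v",(g[160:240].mean(0)[40:361:10]).round().astype(int)); print("u",g[:,140:260].mean(1)[100:301:5].round().astype(int))
v=np.hstack(out)
for k in(0,400): cv2.rectangle(v,(k+85,160),(k+315,240),(0,0,255),1)
cv2.imwrite("pics/r.png",v)
```

```text
scene v [240 237 229 219 210 183 146 131 129 129 130 130 130 128 128 129 129 128
 128 129 130 134 142 147 147 146 152 174 203 218 220 228 236]
u [240 239 238 236 233 228 224 221 221 220 214 199 176 149 126 113 110 113
 118 120 119 117 116 116 121 133 152 175 197 213 221 222 221 221 224 229
 234 237 239 239 239]
top v [251 252 250 242 241 223 169 112 109 106  96  91  99 104 108 111 108 103
 101 103 105 103 103 104 107 106 102 113 185 243 239 244 250]
u [251 251 252 252 248 239 232 233 240 248 249 235 206 168 127  97  78  68
  63  63  71  84  94  97  95  94 107 144 194 235 248 242 235 234 239 245
 248 250 251 251 251]
```

View pics/r.png

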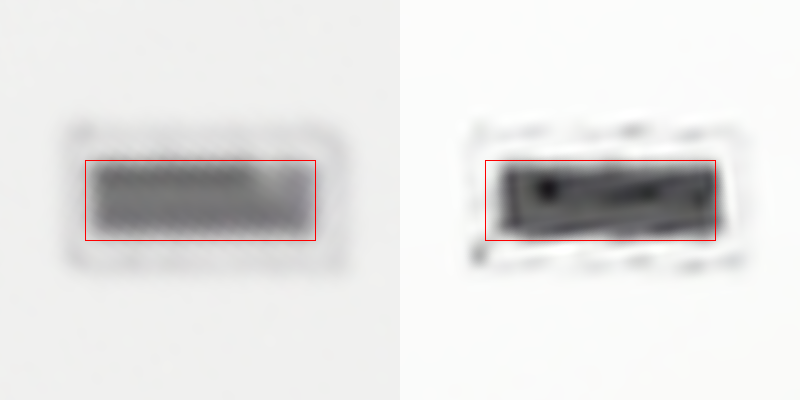

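In the scene camera the slot centre is (0.5411, -0.1788) and the slide is at (0.5410, -0.1787), so they line up. The final TCP z reading, measured from the pocket floor, should be 0.0984. I'll enter gently.

```bash
python3 -m inch '[[[0,0,0,0,0,0.02,1],[0,0,0,0,0,0.04,1],[0,0,0,0,0,0.05,1],[0,0,0,0,0,0.054,1],[0,0,0,0,0,0.058,1],[0,0,0,0,0,0.060,1],[0,0,0,0,0,0.062,1],[0,0,0,0,0,0.062,1]]]' ; python3 go.py .5411 -.1782 .0984 -.166
```

```text
time_s: 14.8
ee_pos: [0.5411, -0.1793, 0.1585]
tcp_rot: [2.399, 2.027, 0.0]
wrist_force: [0.0, -0.6, -1.0]
width: 0.0076
gripper_force: 30.0
turn [ 0.02  0.01 -0.09] shift [ 0.001  -0.0002  0.0601] t 14.8 pos [ 0.5411 -0.1793  0.1585] q [-0.53  0.45  1.32 -0.    1.37 -0.36] F [ 0.  -0.6 -1. ] M [-0.1   0.07 -0.03] w 0.0076
```

```bash
python3 -m inch '[[[0,0,0,0.0008,0,0.003,1],[0,0,0,0.0008,0,0.006,1],[0,0,0,0.0008,0,0.010,1],[0,0,0,0.0008,0,0.014,1],[0,0,0,0.0008,0,0.018,1],[0,0,0,0.0008,0,0.022,1],[0,0,0,0.0008,0,0.022,1]]]' ; python3 go.py .5411 -.1784 .0984 -.166
```

```text
time_s: 15.5
ee_pos: [0.5409, -0.1783, 0.1357]
tcp_rot: [-2.399, -2.027, 0.001]
wrist_force: [0.4, 0.1, -0.7]
width: 0.0079
gripper_force: 30.0
turn [-0.07 -0.02 -0.09] shift [-0.0001  0.0002  0.0373] t 15.5 pos [ 0.5409 -0.1783  0.1357] q [-0.53  0.47  1.36 -0.    1.31 -0.36] F [ 0.4  0.1 -0.7] M [-0.07  0.04 -0.01] w 0.0079
```

No contact; continuing.

```bash
python3 -m inch '[[[0,0,0,0,0,0.005,1],[0,0,0,0,0,0.010,1],[0,0,0,0,0,0.015,1],[0,0,0,0,0,0.020,1],[0,0,0,0,0,0.025,1],[0,0,0,0,0,0.030,1],[0,0,0,0,0,0.034,1],[0,0,0,0,0,0.037,1],[0,0,0,0,0,0.037,1],[0,0,0,0,0,0.037,1],[0,0,0,0,0,0.037,1]]]' ; python3 go.py .5411 -.1784 .0984 -.166
python3 - <<'E'
from h import *
q=env.read_camera("scene"); x=pix(q,np.array([.5411,-.1784,.125])).astype(int)
cv2.imwrite("pics/f.png",cv2.resize(q["frame"][x[1]-35:x[1]+35,x[0]-45:x[0]+45],(720,560),interpolation=cv2.INTER_CUBIC))
E
python3 sl.py | tail -9
```

```text
time_s: 16.6
ee_pos: [0.5413, -0.1785, 0.0996]
tcp_rot: [2.399, 2.027, 0.0]
wrist_force: [1.1, -0.1, 0.3]
width: 0.0079
gripper_force: 30.0
turn [ 0.03  0.01 -0.09] shift [ 0.     -0.0002  0.0012] t 16.6 pos [ 0.5413 -0.1785  0.0996] q [-0.53  0.51  1.41 -0.    1.22 -0.36] F [ 1.1 -0.1  0.3] M [-0.06  0.09  0.  ] w 0.0079
foot z est 0.0426
scene 0.113 21 u -0.0123 -0.0037 v -0.0195 0.0051
scene 0.123 22 u -0.0063 -0.0035 v -0.0193 -0.0067
scene 0.133 43 u -0.0187 -0.0047 v -0.0198 0.0056
scene 0.143 40 u -0.0189 -0.0044 v -0.0195 0.0022
```

View pics/f.png

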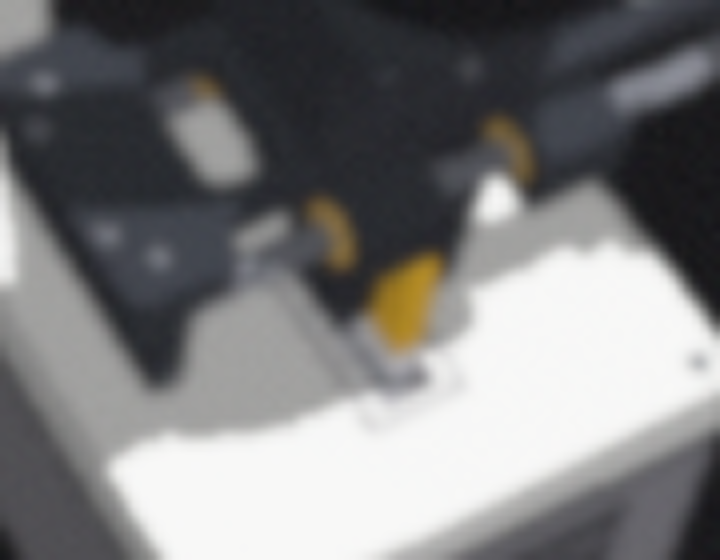

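```bash
python3 -m inch '[[[0,0,0,0,0,0.001,1],[0,0,0,0,0,0.001,1],[0,0,0,0,0,0.001,1],[0,0,0,0,0,0.001,1],[0,0,0,0,0,0.001,1]]]' ; python3 go.py .5411 -.1784 .0984 -.166
python3 - <<'E'
from h import *
q=env.read_camera("scene"); f=q["frame"].astype(int)
m=(f[...,2]-f[...,0]>70); c=cloud(q,m); c=c[np.linalg.norm(c[:,:2]-[.541,-.179],axis=1)<.03]
print("yellow z pct",np.percentile(c[:,2],[0,3,10,50,100]).round(4))
# brightness down the -v face edge middle: model point (u=0,v=-.019)
ey=np.array([.165,.986]); o=np.array([.5411,-.1788]); ex=np.array([.986,-.165])
g=q["frame"].mean(2).astype(np.float32); b=q["frame"][...,0].astype(np.float32)
for z in np.arange(.1,.136,.002):
    x=pix(q,np.array([*(o-.0195*ey),z])); print(round(z,3),[round(float(cv2.getRectSubPix(i,(1,1),tuple(map(float,x)))[0,0])) for i in(g,b)],end=" ")
print(); print([env.observe()[k] for k in("wrist_force","moment")])
for a in env.place_of(q,"slide_yellow_line")[:1]: print(a, pix(q,np.array([*o,.11])))
E
```

```text
time_s: 17.25
ee_pos: [0.5412, -0.1784, 0.0984]
tcp_rot: [2.4, 2.028, 0.0]
wrist_force: [0.1, -0.1, -0.4]
width: 0.0076
gripper_force: 30.0
turn [ 0.    0.   -0.09] shift [ 0.     -0.0001  0.    ] t 17.25 pos [ 0.5412 -0.1784  0.0984] q [-0.53  0.51  1.41 -0.    1.22 -0.36] F [ 0.1 -0.1 -0.4] M [-0.06  0.12  0.04] w 0.0076
yellow z pct [0.1295 0.1296 0.1316 0.1447 0.1624]
0.1 [218, 219] 0.102 [209, 210] 0.104 [194, 196] 0.106 [180, 182] 0.108 [165, 167] 0.11 [155, 157] 0.112 [148, 151] 0.114 [147, 150] 0.116 [151, 153] 0.118 [155, 156] 0.12 [160, 159] 0.122 [161, 154] 0.124 [161, 147] 0.126 [156, 133] 0.128 [151, 119] 0.13 [144, 105] 0.132 [137, 91] 0.134 [132, 82] 
[array([ 0.20561631, -1.02230011,  0.02025497]), array([-0.0466221 ,  0.06429858,  0.08356785])]
{'at': [273.6, 391.3], 'score': 0.41} [391.52668605 270.8949664 ]
```

The readings put the line at the slot top with no force, but the image edges suggest it may be about 3 mm high. I'll calibrate that reading on the green slide, which stands in the rack at a known height.

Run:
```python
from h import *
q=env.read_camera("scene"); f=q["frame"]; hsv=cv2.cvtColor(f,cv2.COLOR_BGR2HSV)
g=f.mean(2).astype(np.float32); sat=hsv[...,1].astype(np.float32)
def prof(o,yaw,zl,tag):
    ex=np.array([np.cos(yaw),np.sin(yaw)]); ey=np.array([-ex[1],ex[0]])
    zs=np.arange(zl-.008,zl+.034,.001); G=[];S=[]
    for z in zs:   # narrow end face (v=-19mm), mean over thickness
        xs=[pix(q,np.array([*(o-.019*ey+a*ex),z])) for a in(-.002,0,.002)]
        G.append(np.mean([cv2.getRectSubPix(g,(1,1),tuple(map(float,x)))[0,0] for x in xs])); S.append(np.mean([cv2.getRectSubPix(sat,(1,1),tuple(map(float,x)))[0,0] for x in xs]))
    G=np.array(G);S=np.array(S); h=(S[10:16].mean()+S[-3:].mean())/2
    print(tag,"line dark dz mm",((zs[np.argmin(G[:18])]-zl)*1e3).round(1),"paint edge dz",((np.interp(h,np.maximum.accumulate(S[12:]),zs[12:])-zl)*1e3).round(1)); print(G.round().astype(int)); print(S.round().astype(int))
prof(np.array([.5411,-.1788]),-.166,.11,"yellow")
prof(np.array([.5403,.1872]),.115,.082,"green ")
prof(np.array([.5338,.2472]),.115,.082,"red ")
c=cloud(q,np.ones((400,640),bool))
for o in([.5403,.1872],[.5338,.2472]):
    e=np.array([-.1148,.9934]); d=c[(np.linalg.norm(c[:,:2]-o,axis=1)<.03)&(c[:,2]>.06)]; v=(d[:,:2]-o)@e; print("v",np.percentile(v,[1,99]).round(4),"top",np.percentile(d[:,2],99).round(4))
```

```text
yellow line dark dz mm 2.0 paint edge dz 16.6
[203 196 188 180 172 165 158 153 148 146 145 146 147 150 153 156 160 162
 163 164 164 162 160 157 154 150 146 142 138 135 133 130 129 128 128 127
 127 127 128 129 129 130 131]
[  2   3   4   5   6   7   7   8   9   9   9   9   9   8   7   7   7  10
  13  19  26  35  45  56  68  81  93 104 114 123 130 136 140 143 145 146
 146 147 147 146 145 143 142]
green  line dark dz mm -8.0 paint edge dz 20.2
[125 125 125 126 126 127 128 128 129 130 131 132 132 133 133 134 135 136
 136 137 138 139 140 141 142 143 144 146 146 147 148 149 150 152 153 154
 154 155 156 156 157 158]
[32 32 32 32 32 32 32 32 32 32 32 32 32 32 32 32 32 32 32 32 32 32 32 32
 32 32 32 32 32 32 33 33 33 33 33 33 33 33 33 33 33 33]
red  line dark dz mm -8.0 paint edge dz 10.9
[134 134 135 136 136 137 138 139 140 140 141 142 142 143 144 145 146 147
 148 149 149 150 151 151 152 153 154 154 155 156 157 158 159 160 161 162
 162 163 164 165 166 167]
[32 31 31 31 31 32 32 32 32 32 32 31 32 32 32 32 32 31 32 32 33 33 33 33
 32 32 32 32 32 32 32 32 32 32 32 33 33 33 33 32 32 32]Traceback (most recent call last):
  File "<stdin>", line 17, in <module>
    return _quantile_unchecked(
        a, q, axis, out, overwrite_input, method, keepdims, weights)
    return _ureduce(a,
                    func=_quantile_ureduce_func,
    ...<5 lines>...
                    overwrite_input=overwrite_input,
                    method=method)
    r = func(a, **kwargs)
    result = _quantile(arr,
                       quantiles=q,
    ...<2 lines>...
                       out=out,
                       weights=wgt)
    slices_having_nans = np.isnan(arr[-1, ...])
                                  ~~~^^^^^^^^^
IndexError: index -1 is out of bounds for axis 0 with size 0
```

Run:
```python
from h import *
q=env.read_camera("scene"); now=q["frame"]; old=cv2.imread("pics/scene0.png")
def prof(f,o,yaw,zl,tag):
    sat=cv2.cvtColor(f,cv2.COLOR_BGR2HSV)[...,1].astype(np.float32); g=f.mean(2).astype(np.float32)
    ex=np.array([np.cos(yaw),np.sin(yaw)]); ey=np.array([-ex[1],ex[0]]); zs=np.arange(zl-.006,zl+.032,.001)
    def s(i,z): return np.mean([cv2.getRectSubPix(i,(1,1),tuple(map(float,pix(q,np.array([*(o-.019*ey+a*ex),z])))))[0,0] for a in(-.002,0,.002)])
    G=np.array([s(g,z) for z in zs]); S=np.array([s(sat,z) for z in zs])
    print(tag,"line",((zs[np.argmin(G[:13])]-zl)*1e3).round(1)); print(G.round().astype(int)); print(S.round().astype(int))
prof(now,np.array([.5411,-.1788]),-.166,.11,"yellow now")
for n,o in(("green",[.5403,.1867]),("red",[.5338,.2467]),("yellow",[.5268,.3055])): prof(old,np.array(o),.115,.082,n)
```

```text
yellow now line 2.0
[188 180 172 165 158 153 148 146 145 146 147 150 153 156 160 162 164 164
 165 163 160 157 153 149 146 142 138 135 133 130 129 128 128 127 128 128
 128 129 129]
[  4   5   5   6   7   8   9   9   9   9   8   7   6   7   7  10  14  20
  27  37  47  58  70  82  94 106 115 124 131 137 140 143 145 147 147 147
 147 146 145]
green line 3.0
[166 164 160 156 152 148 144 141 139 139 140 143 146 149 151 153 153 152
 150 145 140 134 126 117 109 101  94  88  83  79  76  74  73  72  72  71
  71  71  72]
[ 61  63  65  67  68  68  68  67  66  63  59  54  49  44  39  35  31  28
  25  25  25  26  31  37  45  54  65  74  84  91  97 100 103 104 105 105
 105 105 105]
red line 2.0
[164 160 157 152 148 145 142 140 140 140 143 146 149 152 153 153 152 149
 144 138 131 123 114 105  96  88  80  74  68  64  61  59  59  59  59  59
  58  58  58]
[ 65  67  69  71  72  71  71  68  64  59  53  47  41  36  31  27  23  20
  20  23  28  39  52  69  89 109 128 147 162 174 184 189 192 193 193 194
 195 196 197]
yellow line 3.0
[171 169 165 161 156 151 146 142 139 138 139 140 142 144 146 147 147 146
 145 143 141 138 135 131 127 124 120 117 114 111 109 108 106 105 105 104
 103 102 102]
[ 66  67  69  72  74  77  77  76  74  70  64  57  50  43  36  30  24  19
  16  17  26  40  57  77  97 118 138 155 169 181 189 195 198 199 200 201
 201 201 200]
```

The reference slides show the same +2 to +3 mm image bias, so the line is level with the slot top to within about 1 mm.

```bash
python3 -c "
from cell import env
print(env.sign_off())"
```

```text
the job is handed in; nothing more can be done
None
```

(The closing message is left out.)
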